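# Level the glaze on the tile carousel

### The job

Turn the glaze-drying carousel by the knob of its crank until the round platter with the tiles turns at about 20 turns a minute, and keep the platter between 17 and 23 turns a minute for at least six seconds without a break, never above 28. Then bring the platter to rest with its brass lug squarely opposite the fixed pointer and let go of the crank. Move the platter by the crank only, do not touch the platter or the tiles, and leave the mug, the paint palette and the can of pencils where they stand.

Things in the scene. Friction and masses are not known exactly. Their poses are not given: they have to be found in the camera images.
- carousel: Fixed base of a hand-cranked drying carousel: grey plate 240 x 240 x 20 mm on the table with a bracket carrying the pointer on its +x side and, on its +y side, a small cage (up to 86 mm) in which a loose felt drag shoe rides on the platter's rim. Origin on the table on the axis that crank and platter share; z up; x points from the axis to the pointer. Place and yaw vary.
- axis (a point): Point on the shared vertical axis of platter and crank, in the platter's top face, 57 mm above the table. The platter is an aluminium disc 364 mm across and 12 mm thick with seven flat glazed tiles round it (tops 64 mm above the table, out to 144 mm from the axis) and a hub of 52 mm diameter up to 95 mm. With tiles nominally 3.1 kg, inertia 0.049 kg m2 (hidden, 0.7 to 1.4 times).
- platter (a joint): Angle of the platter, rad, counter-clockwise from above positive, any number of turns; at 0 or any whole turn the lug is at the pointer. The crank drives it through an oil-filled slip hub: torque = 0.040 N m s/rad x (crank speed - platter speed). Drag: dry friction of about 0.03 N m (hidden, 0.4 to 1.8 times) plus 0.002 N m s/rad. Either way round will do. 20 turns a minute = 2.09 rad/s.
- crank (a joint): Angle of the crank relative to the platter, rad, counter-clockwise from above positive, any number of turns; at 0 the knob is over the lug. The platter lags by about 1.2 s, and steadily it runs some 0.4 to 1.4 rad/s slower than the crank, depending on the drag. With the crank held still it runs down and stays; a crank let go is carried along by the turning platter.
- knob_grip (a point): Grip point of the upright black crank knob, a freely spinning cylinder 30 mm in diameter, its foot 113 mm and its top 171 mm above the table. The point lies on the knob's axis, 146 mm above the table, and goes round the axis at 70 mm radius. The crank arm (0.4 kg, 24 mm wide) below it reaches up to 109 mm, its hub to 111 mm.
- mark (a point): Middle of the top of the brass lug, a block 34 mm (radially) x 30 mm x 28 mm on the platter, 125 mm from the axis, its top 85 mm above the table. It stands in the eighth place, where there is no tile.
- pointer (a point): Inner tip of the fixed steel pointer, a blade 10 mm wide on a grey post at the end of the bracket, 150 mm from the axis on the base's +x side, 99 mm above the table; post and blade reach up to 106 mm.
- mug: Blue mug, 82 mm across, 92 mm tall, loose on the table; origin under its centre. To be left alone.
- palette: White paint palette 120 x 200 x 12 mm, loose on the table; origin under its centre. To be left alone.
- pencil_can: Orange tin can 130 mm across with pencils standing in it up to about 180 mm; origin under its centre. To be left alone.

How it is judged:
By the outcome, as a careful person would: the job done as asked, in the order asked, and still so for the second after the job is handed in, with the robot touching nothing.
It also fails if it takes over 59 s, if anything falls off the work surface, if the arm or the gripper's body presses on something with over 40 N, if the wrist force passes 120 N, or if a joint passes its speed limit or range.

### The arm

A 6-joint arm with a two-finger parallel gripper is mounted at the origin on the work surface. World frame = base frame: x ahead of the robot, y to its left, z up, the work surface at z = 0. Lengths are in mm, angles in rad, forces in N, time in s.
With the tool pointing down it reaches from about 350 to 875 mm from the base axis. Payload 4.2 kg.
Tool frame: the origin (TCP) lies on the mounting face of the last link; the fingertips stand 173 mm ahead of it and the grasp point (between the pads) lies 155 mm ahead of it; z points along the fingers, y is the line along which they close (so a half turn about z gives the same grasp; the last joint's range is limited). The gripper opens to 85 mm and grips with 20 to 120 N. Pads are 22 mm wide; open, the fingers measure 114 mm over their backs; the gripper's body (76 mm by 85 mm) begins 54 mm behind the grasp point. The pads swing forward as they close: fully open they stand 13 mm farther back than shut.
Start: joints at [1.399, 0.385, 0.008, 0, -1.194, -0.259], TCP at [260.965, 567.888, 404.712] pointing down, gripper open.
Joint ranges: [-3.14, 3.14], [-1.21, 2.06], [-1.07, 1.41], [-3.16, 2.05], [-2.99, -0.16], [-3.1, 3.1]. Speed limits (rad/s): [2.79, 2.79, 3.14, 3.14, 3.14, 3.14].

### API

Orientations are given as a unit quaternion [x, y, z, w].
In Python, from bench import arm gives the robot as it stands. The module is installed in compiled form; this text tells all that it offers.
- The arm moves only by the tool move_arm, never from a script. Its arguments are lists of equal length, an entry for each row: "fingers": the finger opening in mm, from 0 to 85.4; "travel": the shift along the tool's x, y, z in mm, a list of three; "dr": the turn, a rotation vector about the tool's x, y, z in rad, a list of three. A call has 1 to 10 rows; each row is the pose to reach, as a shift and turn from the pose commanded when the call began, along the tool's axes at that moment; what a row does not reach only later rows make up. A row lasts 1/10 s, in which the tool goes at most 50 mm and 8.59 degrees, less where a joint would pass 70% of its speed; a pose out of reach is approached as far as the arm can. A call with a gripper value outside its range is refused whole. The fingers move at their own pace and stop on an object; the grip force is fixed at half the most. Time passes only in rows, so rows that repeat a pose let the fingers close. It gives the time, the measured TCP pose, the force, the opening and the grip force at its end, in the units of the state.
- arm.read_state(): the state, without advancing time (a new reading comes with each control period).
- arm.get_image(name): name is "scene" or "side" or "wrist"; returns the picture (420x560x3 uint8, red, green, blue); there is no depth.
- arm.camera_model(name): a dict with "intrinsics" (3x3 intrinsics, pixels), "k1" (the pictures are not rectified: a ray, as slopes to the right and down, at radius r is drawn at 1 + k1 r^2 times it, then the intrinsics apply), "pose" (4x4, takes a point from camera to world coordinates). Camera axes: x right, y up, looking along -z (the intrinsics and any distortion apply to the point x, -y, -z); pixel columns grow to the right and rows downward; lengths in mm; the calibration is good to about 2 mm. A picture is of the moment at which its call begins: read the wrist's pose just before it. camera_model takes no time and is no camera call; for the wrist camera it gives the pose at the moment of the call.
- arm.job_done(): hands the job in; it is judged then, once.
The state is a dict: "clock": time; "joints": joint angles; "joint_vel": joint speeds; "joint_efforts": joint torques, N m; "position": TCP position; "ee_rot": TCP orientation; "contact_force": force on the tool from outside, world axes, zero at the start; "wrist_torque": the same for the moment, N m; "gripper_width": finger opening in mm; "grasp_force": force on a finger pad.
Only numpy, scipy, OpenCV 4.12 (cv2) and the standard library are available. Lean on these libraries where they do the work, as an engineer would, in place of code of your own. Each camera call takes 0.05 s, during which the arm holds its last target. There are 200 camera calls.

## Working session

There is one attempt and no reset: what is moved stays moved. The work goes in short steps, Python scripts to look and compute and a tool call to move; the robot and the scene stay as the last step left them, time stands still between calls to the robot, and variables do not carry over. Pictures are saved under pics/ and viewed, at most 10 in all, crops included, and the job is handed in when it is done.

Besides the shell and the picture viewer there is one more tool, called as name(argument=value, ...) on one line, values as JSON. move_arm: Moves the arm, as the interface text tells. Its arguments: {"type":"object","properties":{"fingers":{"type":"array","items":{"type":"number"}},"travel":{"type":"array","items":{"type":"array","items":{"type":"number"}}},"dr":{"type":"array","items":{"type":"array","items":{"type":"number"}}}},"required":["fingers","travel","dr"]}

```bash
mkdir -p pics
cat > h.py <<'E'
import numpy as np, cv2
from bench import arm
def save(name,fn):
    im=arm.get_image(name); cv2.imwrite('pics/'+fn,cv2.cvtColor(im,cv2.COLOR_RGB2BGR)); return im
def ray(name,uv,cm=None):
    cm=cm or arm.camera_model(name); K=np.array(cm['intrinsics']);P=np.array(cm['pose'])
    d=cv2.undistortPoints(np.array([[uv]],float),K,np.array([cm['k1'],0,0,0,0.]))[0,0]
    return P[:3,3],P[:3,:3]@np.array([d[0],-d[1],-1])
def onz(name,uv,z,cm=None):
    o,d=ray(name,uv,cm); return o+d*(z-o[2])/d[2]
def proj(name,p,cm=None):
    cm=cm or arm.camera_model(name); K=np.array(cm['intrinsics']);P=np.array(cm['pose'])
    q=P[:3,:3].T@(np.array(p,float)-P[:3,3]); a,b=q[0]/-q[2],-q[1]/-q[2]; s=1+cm['k1']*(a*a+b*b)
    return np.array([K[0,0]*a*s+K[0,2],K[1,1]*b*s+K[1,2]])
E
python3 - <<'E'
from h import *
a=save('scene','scene0.png');b=save('side','side0.png')
print(arm.read_state())
for n in('scene','side','wrist'):print(n,arm.camera_model(n))
E
```

```text
{'clock': 0.1, 'joints': array([ 1.39861917e+00,  3.85483779e-01,  6.74006398e-03, -4.08477851e-04,
       -1.19400899e+00, -2.58603433e-01]), 'joint_vel': array([ 1.17568544e-03, -2.06320613e-03,  3.04366165e-03, -8.16471900e-05,
        1.26134236e-04,  9.72449574e-05]), 'joint_efforts': array([-3.46643865e-04, -3.93320417e+01,  1.88927758e+01,  4.19802144e+00,
       -2.62880843e-03,  3.53908902e-06]), 'position': array([260.88055931, 567.74483823, 403.72330575]), 'ee_rot': array([ 9.76876463e-01, -2.13802207e-01, -1.47403514e-04,  9.85478419e-04]), 'contact_force': array([-0.20398365, -0.18985023,  0.03274627]), 'wrist_torque': array([0.0225355 , 0.0346093 , 0.01887357]), 'grasp_force': 0.0, 'gripper_width': 85.40032480639407}
scene {'intrinsics': array([[387.9429466 ,   0.        , 274.06250825],
       [  0.        , 387.9429466 , 206.83793149],
       [  0.        ,   0.        ,   1.        ]]), 'k1': -0.07573035059533183, 'pose': array([[-2.99414137e-02, -6.02748724e-01,  7.97369104e-01,
         1.46311040e+03],
       [ 9.99541967e-01, -1.45428385e-02,  2.65398071e-02,
   
[... 601 characters left out ...]
6.72744327e-01,  7.39755161e-01,
         1.43818890e+03],
       [ 0.00000000e+00,  0.00000000e+00,  0.00000000e+00,
         1.00000000e+00]])}
wrist {'intrinsics': array([[353.75255406,   0.        , 271.87185133],
       [  0.        , 353.75255406, 213.26289802],
       [  0.        ,   0.        ,   1.        ]]), 'k1': -0.004938372392913807, 'pose': array([[-4.18132245e-01,  8.68479208e-01,  2.66287986e-01,
         3.29172928e+02],
       [-9.08383931e-01, -4.00412159e-01, -1.20452216e-01,
         5.35993599e+02],
       [ 2.01470170e-03, -2.92256683e-01,  9.56337792e-01,
         3.73299199e+02],
       [ 0.00000000e+00,  0.00000000e+00,  0.00000000e+00,
         1.00000000e+00]])}
```

View pics/scene0.png

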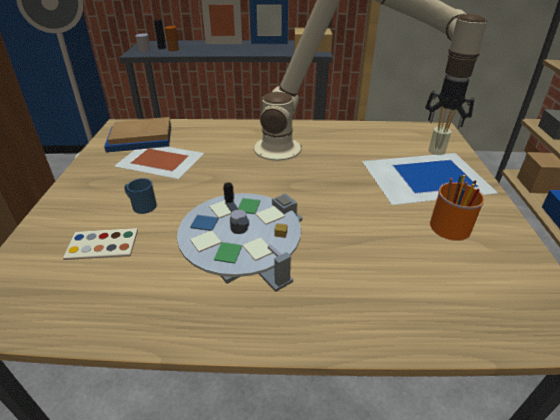

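View pics/side0.png

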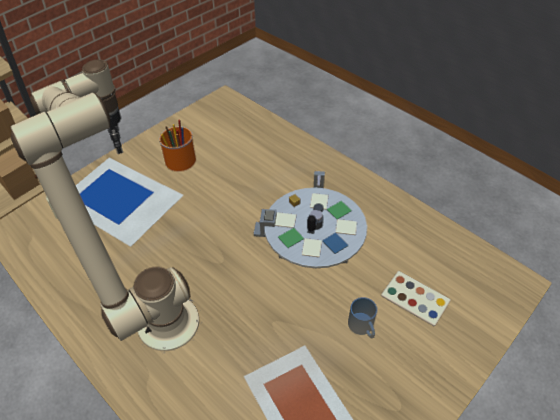

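The scene view shows the platter at about (239,232), the black knob at (228,192), the lug at (281,230) and the pointer post at (282,265). In the side view the platter is at about (316,225), the lug at (295,200) and the pointer at (319,178). I'll enlarge both.

Run:
```python
import cv2,numpy as np
a=cv2.imread('pics/scene0.png')[175:300,170:310];b=cv2.imread('pics/side0.png')[165:275,245:375]
a=cv2.resize(a,None,fx=4,fy=4,interpolation=cv2.INTER_CUBIC)[:, :];b=cv2.resize(b,None,fx=5,fy=5,interpolation=cv2.INTER_CUBIC)
cv2.imwrite('pics/a.png',a);cv2.imwrite('pics/b.png',b)
```

```text
(no output)
```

View pics/a.png

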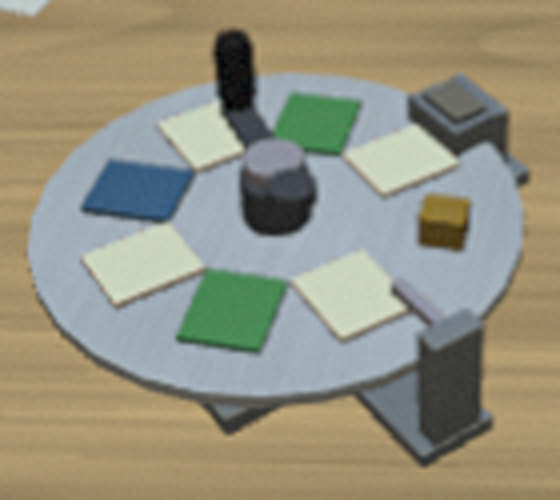

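View pics/b.png

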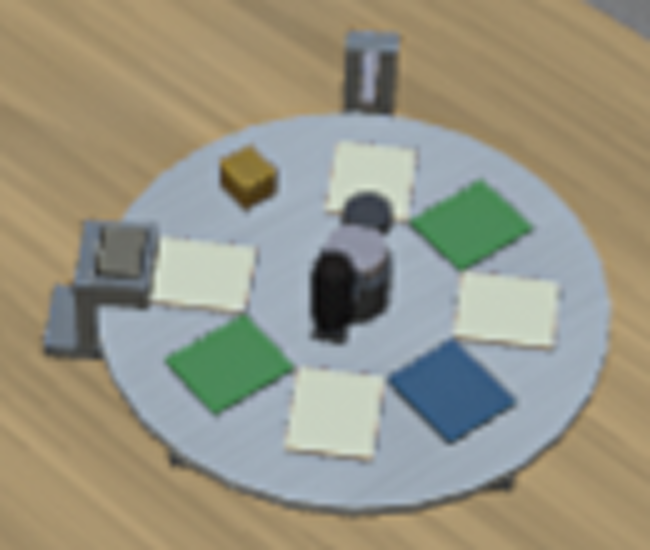

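```bash
cat > fit.py <<'E'
from h import *
from scipy.optimize import least_squares
A=lambda u,v:(u/4+170-.4,v/4+175-.4)
B=lambda u,v:(u/5+245-.4,v/5+165-.4)
rim=[('scene',A(*p)) for p in[(30,232),(290,73),(523,222),(255,393),(100,345),(120,117)]]+[('side',B(*p)) for p in[(610,300),(375,112),(355,510),(190,435),(560,420),(540,190)]]
R=np.array([onz(n,p,57)[:2] for n,p in rim])
s=least_squares(lambda x:np.hypot(*(R-x).T)-182,[600,-60]); c=s.x; print(c,s.fun.round(1))
for nm,z,pa,pb in[('lug',85,(446,212),(248,162)),('ptr',104,(396,285),(368,102)),('knobtop',171,(233,38),(332,260)),('hub',111,(275,158),(355,243))]:
    for n,p in(('scene',A(*pa)),('side',B(*pb))):
        q=onz(n,p,z)[:2]-c; print(nm,n,(q+c).round(1),np.hypot(*q).round(1),np.arctan2(q[1],q[0]).round(3))
for nm,p,z in(('mug',(143,185),92),('can',(456,190),120),('pal',(100,243),12)):print(nm,onz('scene',p,z))
E
python3 fit.py
```

```text
[591.93057523 -95.98400825] [  1.5  -2.1  -3.9  -1.8  -5.3   0.3   1.2  -0.8   3.6 -15.1  -4.   -8.4]
lug scene [620.9  25.9] 125.2 1.337
lug side [616.6  26.3] 124.8 1.372
ptr scene [718.1  -5.4] 155.3 0.623
ptr side [707.4  -8.5] 144.9 0.648
knobtop scene [ 531.4 -130.5] 69.7 -2.623
knobtop side [ 531.  -128.6] 69.1 -2.65
hub scene [595.  -96.9] 3.2 -0.289
hub side [593.4 -96.3] 1.5 -0.179
mug [ 424.3365791  -431.31689426   92.        ]
can [469.6343772  567.40914899 120.        ]
pal [ 621.88357247 -522.80741175   12.        ]
```

move_arm(fingers=[85,85,85,85,85,85,85,85,85,85], travel=[[10,10,0],[30,30,0],[60,58,0],[92,89,0],[124,120,0],[156,151,0],[188,182,0],[220,213,0],[252,244,0],[284,275,0]], dr=[[0,0,-0.03],[0,0,-0.08],[0,0,-0.13],[0,0,-0.18],[0,0,-0.23],[0,0,-0.28],[0,0,-0.33],[0,0,-0.37],[0,0,-0.41],[0,0,-0.431]])

```text
clock: 1.1
position: [404.2, 197.6, 404.6]
ee_rot: [1.0, 0.001, -0.0, 0.0]
contact_force: [1.2, 0.7, 0.0]
gripper_width: 85.1
grasp_force: 0.0
```

Run:
```python
from h import *
s=arm.read_state();print(s['clock'],s['position'],s['ee_rot'],s['joints'])
```

```text
1.1 [404.23153331 197.56425287 404.57943024] [ 9.99999539e-01  9.49494998e-04 -1.27459979e-04  5.83062891e-05] [ 8.17662168e-01  8.23356148e-02 -3.97427841e-01 -1.19446208e-04
 -1.09129240e+00  7.55088268e-01]
```

move_arm(fingers=[85,85,85,85,85,85,85,85,85,85], travel=[[16,42,0],[32,83,0],[48,125,0],[64,166,0],[80,207,0],[95,246,0],[108,280,0],[118,306,0],[124,322,0],[127,329,0]], dr=[[0,0,0],[0,0,0],[0,0,0],[0,0,0],[0,0,0],[0,0,0],[0,0,0],[0,0,0],[0,0,0],[0,0,0]])

```text
clock: 2.1
position: [531.5, -131.0, 403.9]
ee_rot: [1.0, -0.001, -0.001, -0.0]
contact_force: [0.1, 0.1, 0.2]
gripper_width: 84.8
grasp_force: 0.0
```

```bash
cat > ang.py <<'E'
from h import *
C=np.array([594,-96.5]); YAW=0.635
th=np.deg2rad(np.arange(0,360,.5)); rr=np.arange(96,142,3.)
def polar(name,im,z,c=None):
    c=C if c is None else c
    cm=arm.camera_model(name); K=np.array(cm['intrinsics']);P=np.array(cm['pose'])
    T,Rr=np.meshgrid(th,rr); p=np.stack([c[0]+Rr*np.cos(T),c[1]+Rr*np.sin(T),0*T+z],-1)
    q=(p-P[:3,3])@P[:3,:3]; a=q[...,0]/-q[...,2]; b=q[...,1]/q[...,2]; s=1+cm['k1']*(a*a+b*b)
    return cv2.remap(im,(K[0,0]*a*s+K[0,2]).astype(np.float32),(K[1,1]*b*s+K[1,2]).astype(np.float32),cv2.INTER_LINEAR)
def masks(pm):
    h=cv2.cvtColor(pm,cv2.COLOR_RGB2HSV).astype(int); H,S,V=h[...,0],h[...,1],h[...,2]
    return (H>95)&(H<125)&(S>110)&(V>50),(H>45)&(H<85)&(S>80)&(V>50),(H>12)&(H<32)&(S>120)&(V>60)
W=np.abs(np.angle(np.exp(1j*th)))<np.deg2rad(9)   # tile window
def angle(name,im):
    b,g,_=masks(polar(name,im,64)); _,_,y=masks(polar(name,im,85))
    b,g,y=[m.mean(0) for m in(b,g,y)]
    bx=lambda d,hw:(np.abs(np.angle(np.exp(1j*(th-d))))<hw)-1.0*((np.abs(np.angle(np.exp(1j*(th-d))))>=hw)&(np.abs(np.angle(np.exp(1j*(th-d))))<hw+.35))
    F=np.fft.fft
    sc=sum(np.fft.ifft(F(m)*np.conj(F(bx(d,hw)))).real for m,d,hw in((b,np.pi,.2),(g,np.pi/2,.2),(g,-np.pi/2,.2),(y,0,.13)))
    top=sc>sc.max()*.85; z=np.sum((sc[top]-sc.max()*.85)*np.exp(1j*th[top]))
    cen=lambda m:(round(float(np.angle(np.sum(m*np.exp(1j*th)))),3),round(float(m.sum()),1))
    return round(float(np.angle(z)),3),round(float(sc.max()),1),cen(y),cen(b)
def look(*names,fn=None):
    for n in names or('scene','side'):
        t=arm.read_state()['clock']; im=arm.get_image(n); print(round(t,2),n,*angle(n,im))
        if fn: cv2.imwrite('pics/%s_%s.png'%(fn,n),cv2.cvtColor(im,cv2.COLOR_RGB2BGR))
E
python3 - <<'E'
from ang import *
for n in('scene','side'): print(angle(n,cv2.cvtColor(cv2.imread('pics/%s0.png'%n),cv2.COLOR_BGR2RGB)))
cm=arm.camera_model('wrist');s=arm.read_state();save('wrist','w1.png');look()
print(s['clock'],s['position'],s['ee_rot'],proj('wrist',[531,-129.5,171],cm),proj('wrist',[594,-96.5,111],cm))
E
```

```text
(1.381, 101.3, (1.283, 27.3), (-1.728, 55.8))
(1.404, 105.1, (1.473, 27.1), (-1.784, 55.6))
2.15 scene 1.381 101.0 (1.282, 27.4) (-1.728, 55.7)
2.2 side 1.404 104.9 (1.474, 27.0) (-1.784, 55.6)
2.1 [ 531.46822633 -131.01074452  403.93009849] [ 9.99999226e-01 -1.01080958e-03 -7.24977413e-04 -2.71386598e-05] [268.57605017 234.20482138] [223.02208047 122.95571962]
```

View pics/w1.png

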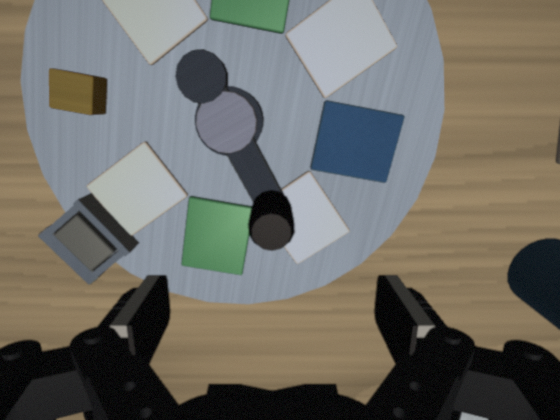

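The wrist view shows the knob top at (271,234), as predicted, and the crank hub's top face at (226,121). The lug is at (78,91). The rim passes through (22,85), (445,85) and (245,303).

Run:
```python
from ang import *
from scipy.optimize import least_squares
cm=arm.camera_model('wrist')
for n,p,z in(('knob',(271,234),171),('hub',(226,121),111),('lug',(75,90),85)):print(n,onz('wrist',p,z,cm).round(1))
# rim edges: platter (bluish grey) vs wood by saturation
im=cv2.imread('pics/w1.png');S=cv2.cvtColor(im,cv2.COLOR_BGR2HSV)[...,1].astype(int)
pts=[]
from math import cos,sin
for a in np.deg2rad(np.arange(0,360,4)):
    last=None
    rs=np.arange(165,200,.5); v=[]
    for r in rs:
        u=proj('wrist',[594+r*cos(a),-96.5+r*sin(a),57],cm); 
        if not(2<u[0]<557 and 2<u[1]<290): v=[];break
        v.append(cv2.getRectSubPix(im[...,0].astype(np.float32)-im[...,2],(1,1),tuple(map(float,u)))[0,0])
    if len(v):
        v=np.array(v); i=np.argmin(np.diff(cv2.GaussianBlur(v[None],(1,7),0)[0] if 0 else np.convolve(v,np.ones(5)/5,'same'))[4:-4])+4
        pts.append([594+rs[i]*cos(a),-96.5+rs[i]*sin(a)])
P=np.array(pts)
s=least_squares(lambda x:np.hypot(*(P-x[:2]).T)-x[2],[594,-96,182],loss='soft_l1');print(s.x,np.median(abs(s.fun)),len(P))
s=least_squares(lambda x:np.hypot(*(P-x[:2]).T)-182,[594,-96],loss='soft_l1');print(s.x)
```

```text
knob [ 530.7 -129.4  171. ]
hub [595.1 -96.9 111. ]
lug [617.4  22.2  85. ]
[594.46789177 -97.02068637 180.44778304] 0.4159587570403289 37
[596.73558138 -96.79337137]
```

move_arm(fingers=[85,85,85,85,60,20,20,20,20,20], travel=[[0,0,15],[0,0,40],[0,0,65],[0,0,85],[0,0,97],[0,0,102],[0,0,102],[0,0,102],[0,0,102],[0,0,102]], dr=[[0,0,0],[0,0,0],[0,0,0],[0,0,0],[0,0,0],[0,0,0],[0,0,0],[0,0,0],[0,0,0],[0,0,0]])

```text
clock: 3.25
position: [531.6, -129.6, 303.9]
ee_rot: [1.0, 0.0, 0.001, 0.0]
contact_force: [-0.6, -0.2, 2.1]
gripper_width: 28.3
grasp_force: 59.6
```

Run:
```python
from ang import *
s=arm.read_state();print(s['clock'],s['position'],s['contact_force'],s['gripper_width'],s['grasp_force'])
look()
C=np.array([594,-96.7]);a0=np.arctan2(-32.7,-63.4)
def rows(a0,steps):
    a=a0; p0=C+70*np.array([np.cos(a),np.sin(a)])
    out=[]
    for d in steps:
        a+=d; p=C+70*np.array([np.cos(a),np.sin(a)])-p0; out.append([round(p[0],0),round(-p[1],0),0])
    print(out,a); return a
```

```text
3.25 [ 531.59810441 -129.60312883  303.86014693] [-0.57075828 -0.17816338  2.12371356] 28.315960277803068 59.573780447244644
3.25 scene 1.379 100.7 (1.28, 27.1) (-1.73, 55.5)
3.3 side 1.403 96.4 (1.51, 18.3) (-1.784, 55.5)
```

```bash
cat > plan.py <<'E'
import json,sys
from ang import *
CC=np.array([593.6,-97.1])
def next(steps,reset=None):
    st=json.load(open('st.json')) if reset is None else reset
    p0=np.array(st['p']);a=st['a'];out=[]
    for d in steps:
        a+=d; p=CC+70*np.array([np.cos(a),np.sin(a)])-p0; out.append([int(round(p[0])),int(round(-p[1])),0])
    print('a %.3f'%a,out)
    json.dump({'p':[p0[0]+out[-1][0],p0[1]-out[-1][1]],'a':a},open('st.json','w'))
def force():
    s=arm.read_state(); d=s['position'][:2]-CC; u=d/np.hypot(*d); f=s['contact_force']
    print('t %.2f ang %.3f r %.1f Frad %.1f Ftan %.1f Fz %.1f'%(s['clock'],np.arctan2(d[1],d[0]),np.hypot(*d),f[:2]@u,f[1]*u[0]-f[0]*u[1],f[2]))
E
python3 - <<'E'
from plan import *
force()
next([.08,.2]+[.34]*3+[.36]*5,{'p':[531.1,-129.6],'a':-2.661})
next([.34]*10)
E
```

```text
t 3.35 ang -2.658 r 70.0 Frad 0.6 Ftan -0.1 Fz 4.0
a 0.439 [[3, 5, 0], [12, 16, 0], [31, 30, 0], [53, 37, 0], [77, 36, 0], [100, 26, 0], [119, 9, 0], [130, -13, 0], [132, -38, 0], [126, -62, 0]]
a 3.839 [[-14, -20, 0], [-33, -33, 0], [-56, -40, 0], [-79, -39, 0], [-101, -30, 0], [-119, -14, 0], [-130, 7, 0], [-133, 31, 0], [-129, 54, 0], [-117, 74, 0]]
```

move_arm(fingers=[20,20,20,20,20,20,20,20,20,20], travel=[[3,5,0],[12,16,0],[31,30,0],[53,37,0],[77,36,0],[100,26,0],[119,9,0],[130,-13,0],[132,-38,0],[126,-62,0]], dr=[[0,0,0],[0,0,0],[0,0,0],[0,0,0],[0,0,0],[0,0,0],[0,0,0],[0,0,0],[0,0,0],[0,0,0]])

```text
clock: 4.35
position: [658.0, -67.7, 303.8]
ee_rot: [1.0, 0.0, -0.0, 0.001]
contact_force: [-6.7, -4.3, 8.6]
gripper_width: 28.7
grasp_force: 60.8
```

Run:
```python
from plan import *
force();look()
force()
```

```text
t 4.35 ang 0.428 r 70.8 Frad -7.9 Ftan -1.1 Fz 8.6
4.35 scene 2.087 84.9 (1.979, 37.2) (-1.051, 56.1)
4.4 side 2.164 70.5 (2.271, 23.8) (-1.039, 53.8)
t 4.45 ang 0.459 r 70.6 Frad -1.6 Ftan 0.1 Fz 5.5
```

move_arm(fingers=[20,20,20,20,20,20,20,20,20,20], travel=[[-14,-20,0],[-33,-33,0],[-56,-40,0],[-79,-39,0],[-101,-30,0],[-119,-14,0],[-130,7,0],[-133,31,0],[-129,54,0],[-117,74,0]], dr=[[0,0,0],[0,0,0],[0,0,0],[0,0,0],[0,0,0],[0,0,0],[0,0,0],[0,0,0],[0,0,0],[0,0,0]])

```text
clock: 5.45
position: [540.2, -142.8, 303.9]
ee_rot: [1.0, 0.0, 0.001, -0.0]
contact_force: [2.9, 3.6, 3.4]
gripper_width: 27.9
grasp_force: 60.8
```

Run:
```python
from plan import *
force();look('scene')
next([.314]*10)
```

```text
t 5.45 ang -2.433 r 70.3 Frad -4.5 Ftan -0.8 Fz 3.4
5.45 scene -2.369 97.2 (-2.297, 32.2) (0.71, 45.4)
a 6.979 [[16, 15, 0], [36, 23, 0], [58, 25, 0], [80, 20, 0], [98, 9, 0], [113, -7, 0], [121, -27, 0], [123, -49, 0], [118, -71, 0], [107, -89, 0]]
```

```bash
cat > sim.py <<'E'
import numpy as np
from scipy.optimize import least_squares
B=.04
def run(J,f,segs,v=0,th=0,t=3.35,lag=.03,dt=.005):
    """segs: crank steps (each .1s) or None = .05 s pause; returns t,theta,v arrays"""
    T=[t];A=[0.];a=0
    for s in segs:
        if s is None: T.append(T[-1]+.05);A.append(a)
        else: a+=s;T.append(T[-1]+.1);A.append(a)
    tt=np.arange(t,T[-1],dt); ac=np.interp(tt-lag,T,A); w=np.gradient(ac,dt)
    TH=[];V=[]
    for x in w:
        TH.append(th);V.append(v)
        tq=B*(x-v)-.002*v
        if v==0 and abs(tq)<=f: continue
        sg=np.sign(v) if v else np.sign(tq)
        vn=v+dt*(tq-f*sg)/J
        if v*vn<0: vn=0
        th+=dt*v;v=vn
    return tt,np.array(TH),np.array(V)
def fit(segs,meas,p0=(.049,.03)):
    m=np.array(meas)
    def r(p):
        t,th,v=run(p[0],p[1],segs); return np.append(np.interp(m[:,0],t,th)-m[:,1],[(p[0]/.049-1)*.03,(p[1]/.03-1)*.02])
    s=least_squares(r,p0,x_scale=(.05,.03),diff_step=1e-2,bounds=([.03,.01],[.072,.056])); return s.x,s.fun
E
cat > data.py <<'E'
S=[.08,.2]+[.34]*3+[.36]*5+[None]*2+[.34]*10+[None]
M=[(3.35,0),(4.35,2.087-1.379),(5.45,3.914-1.379)]
E
python3 - <<'E'
from sim import *; from data import *
p,r=fit(S,M);print(p,r)
for w in(.3,.314,.33):
    t,th,v=run(*p,S+([w]*10+[None])*3);print(w,[(round(x,2),round(float(np.interp(x,t,v)),2)) for x in(4.35,5.45,6,6.5,7,7.5,8)])
E
```

```text
[0.03318156 0.04082816] [ 0.         -0.00207237  0.0007313  -0.00968476  0.00721877]
0.3 [(4.35, 1.54), (5.45, 1.97), (6, 1.84), (6.5, 1.86), (7, 1.77), (7.5, 1.82), (8, 1.74)]
0.314 [(4.35, 1.54), (5.45, 1.97), (6, 1.9), (6.5, 1.96), (7, 1.88), (7.5, 1.94), (8, 1.86)]
0.33 [(4.35, 1.54), (5.45, 1.97), (6, 1.97), (6.5, 2.06), (7, 2.0), (7.5, 2.08), (8, 2.0)]
```

Run:
```python
from plan import *
next([.335]*10,{'p':[540.1,-141.6],'a':3.839})
```

```text
a 7.189 [[18, 16, 0], [39, 24, 0], [63, 25, 0], [85, 18, 0], [104, 4, 0], [117, -15, 0], [123, -38, 0], [122, -61, 0], [112, -82, 0], [97, -100, 0]]
```

move_arm(fingers=[20,20,20,20,20,20,20,20,20,20], travel=[[18,16,0],[39,24,0],[63,25,0],[85,18,0],[104,4,0],[117,-15,0],[123,-38,0],[122,-61,0],[112,-82,0],[97,-100,0]], dr=[[0,0,0],[0,0,0],[0,0,0],[0,0,0],[0,0,0],[0,0,0],[0,0,0],[0,0,0],[0,0,0],[0,0,0]])

```text
clock: 6.5
position: [637.3, -41.6, 303.8]
ee_rot: [1.0, 0.0, -0.0, 0.001]
contact_force: [-5.6, -8.6, 8.2]
gripper_width: 28.6
grasp_force: 61.5
```

Run:
```python
from plan import *
force();look('scene')
next([.335]*10)
```

```text
t 6.50 ang 0.903 r 70.6 Frad -10.2 Ftan -0.9 Fz 8.2
6.5 scene -0.197 92.0 (-0.194, 16.5) (2.917, 18.6)
a 10.539 [[-21, -11, 0], [-44, -14, 0], [-67, -10, 0], [-87, 1, 0], [-103, 18, 0], [-112, 40, 0], [-113, 63, 0], [-107, 86, 0], [-93, 105, 0], [-74, 118, 0]]
```

move_arm(fingers=[20,20,20,20,20,20,20,20,20,20], travel=[[-21,-11,0],[-44,-14,0],[-67,-10,0],[-87,1,0],[-103,18,0],[-112,40,0],[-113,63,0],[-107,86,0],[-93,105,0],[-74,118,0]], dr=[[0,0,0],[0,0,0],[0,0,0],[0,0,0],[0,0,0],[0,0,0],[0,0,0],[0,0,0],[0,0,0],[0,0,0]])

```text
clock: 7.55
position: [563.7, -161.1, 303.9]
ee_rot: [1.0, -0.0, 0.001, 0.0]
contact_force: [2.4, 6.3, 5.5]
gripper_width: 28.7
grasp_force: 61.3
```

```bash
cat >> data.py <<'E'
S+=[.335]*10+[None]; M+=[(6.5,6.086-1.379)]
S+=[.335]*10+[None]
E
python3 - <<'E'
from plan import *
force();look('scene')
next([.335]*10)
E
```

```text
t 7.55 ang -2.009 r 70.6 Frad -6.8 Ftan -0.5 Fz 5.5
7.55 scene 2.124 87.1 (2.059, 37.4) (-0.972, 56.1)
a 13.889 [[22, 7, 0], [45, 6, 0], [67, -3, 0], [85, -18, 0], [96, -38, 0], [100, -61, 0], [97, -84, 0], [86, -105, 0], [69, -121, 0], [48, -130, 0]]
```

```bash
cat >> data.py <<'E'
M+=[(7.55,8.407-1.379)]
E
python3 - <<'E'
from sim import *; from data import *
p,r=fit(S,M);print(p,r)
for w in(.314,.325,.335):
    t,th,v=run(*p,S+([w]*10+[None])*3);print(w,[(round(x,2),round(float(np.interp(x,t,v)),2)) for x in(4.35,5.45,6,6.5,7,7.5,8,8.5,9,9.5,10,10.5)])
from plan import next
next([.325]*10,{'p':[540.1+97-74,-141.6+100-118],'a':10.539})
E
```

```text
[0.03910528 0.03359937] [ 0.         -0.03015581  0.00488356  0.01543836 -0.00926734 -0.00605799
  0.00239958]
0.314 [(4.35, 1.5), (5.45, 2.04), (6, 2.09), (6.5, 2.22), (7, 2.18), (7.5, 2.27), (8, 2.14), (8.5, 2.16), (9, 2.06), (9.5, 2.12), (10, 2.03), (10.5, 2.1)]
0.325 [(4.35, 1.5), (5.45, 2.04), (6, 2.09), (6.5, 2.22), (7, 2.18), (7.5, 2.27), (8, 2.18), (8.5, 2.23), (9, 2.14), (9.5, 2.2), (10, 2.12), (10.5, 2.19)]
0.335 [(4.35, 1.5), (5.45, 2.04), (6, 2.09), (6.5, 2.22), (7, 2.18), (7.5, 2.27), (8, 2.21), (8.5, 2.28), (9, 2.21), (9.5, 2.28), (10, 2.2), (10.5, 2.28)]
a 13.789 [[21, 7, 0], [44, 6, 0], [65, -2, 0], [83, -16, 0], [95, -35, 0], [100, -57, 0], [98, -80, 0], [89, -100, 0], [74, -117, 0], [54, -128, 0]]
```

Run:
```python
from plan import next
next([.314]*10,{'p':[540.1+97-74,-141.6+100-118],'a':10.539})
```

```text
a 13.679 [[21, 7, 0], [42, 6, 0], [63, -1, 0], [81, -14, 0], [93, -32, 0], [100, -52, 0], [99, -74, 0], [92, -95, 0], [79, -113, 0], [61, -125, 0]]
```

move_arm(fingers=[20,20,20,20,20,20,20,20,20,20], travel=[[21,7,0],[42,6,0],[63,-1,0],[81,-14,0],[93,-32,0],[100,-52,0],[99,-74,0],[92,-95,0],[79,-113,0],[61,-125,0]], dr=[[0,0,0],[0,0,0],[0,0,0],[0,0,0],[0,0,0],[0,0,0],[0,0,0],[0,0,0],[0,0,0],[0,0,0]])

```text
clock: 8.6
position: [624.5, -34.3, 303.9]
ee_rot: [1.0, 0.001, 0.001, 0.001]
contact_force: [-2.6, -5.5, 7.5]
gripper_width: 28.7
grasp_force: 61.4
```

Run:
```python
from plan import *
force();look('scene')
next([.314]*10)
```

```text
t 8.60 ang 1.113 r 70.0 Frad -6.1 Ftan -0.1 Fz 7.5
8.6 scene -1.746 75.6 (-1.645, 31.6) (1.347, 53.1)
a 16.819 [[-20, -7, 0], [-42, -6, 0], [-63, 1, 0], [-81, 14, 0], [-93, 31, 0], [-100, 52, 0], [-100, 74, 0], [-92, 95, 0], [-79, 113, 0], [-62, 125, 0]]
```

```bash
cat >> data.py <<'E'
S+=[.314]*10+[None];M+=[(8.6,10.820-1.379)]
E
python3 - <<'E'
from sim import *; from data import *
p,r=fit(S,M);print(p,r)
for w in(.28,.29,.3,.314):
    t,th,v=run(*p,S+([w]*10+[None])*3);print(w,[(round(x,2),round(float(np.interp(x,t,v)),2)) for x in(4.35,5.45,6,6.5,7,7.5,8,8.5,9,9.5,10,10.5,11,11.5)])
from plan import next
for w in(.28,.29):next([w]*10,{'p':[540.1+97-74+61,-141.6+100-118+125],'a':13.679})
E
```

```text
[0.04271828 0.03044117] [ 0.         -0.05078989 -0.02448954  0.01573054  0.04701473 -0.03242139
 -0.00384595  0.00029411]
0.28 [(4.35, 1.46), (5.45, 2.04), (6, 2.12), (6.5, 2.26), (7, 2.24), (7.5, 2.33), (8, 2.21), (8.5, 2.23), (9, 2.05), (9.5, 2.01), (10, 1.89), (10.5, 1.91), (11, 1.82), (11.5, 1.87)]
0.29 [(4.35, 1.46), (5.45, 2.04), (6, 2.12), (6.5, 2.26), (7, 2.24), (7.5, 2.33), (8, 2.21), (8.5, 2.23), (9, 2.08), (9.5, 2.06), (10, 1.95), (10.5, 1.98), (11, 1.9), (11.5, 1.95)]
0.3 [(4.35, 1.46), (5.45, 2.04), (6, 2.12), (6.5, 2.26), (7, 2.24), (7.5, 2.33), (8, 2.21), (8.5, 2.23), (9, 2.1), (9.5, 2.12), (10, 2.02), (10.5, 2.06), (11, 1.98), (11.5, 2.04)]
0.314 [(4.35, 1.46), (5.45, 2.04), (6, 2.12), (6.5, 2.26), (7, 2.24), (7.5, 2.33), (8, 2.21), (8.5, 2.23), (9, 2.14), (9.5, 2.19), (10, 2.11), (10.5, 2.17), (11, 2.09), (11.5, 2.16)]
a 16.479 [[-18, -6, 0], [-38, -7, 0], [-57, -2, 0], [-74, 7, 0], [-87, 21, 0], [-96, 39, 0], [-100, 58, 0], [-99, 77, 0], [-92, 96, 0], [-81, 111, 0]]
a 16.579 [[-19, -7, 0], [-39, -7, 0], [-59, -2, 0], [-76, 9, 0], [-89, 24, 0], [-98, 43, 0], [-100, 63, 0], [-98, 83, 0], [-89, 101, 0], [-76, 116, 0]]
```

move_arm(fingers=[20,20,20,20,20,20,20,20,20,20], travel=[[-19,-7,0],[-39,-7,0],[-59,-2,0],[-76,9,0],[-89,24,0],[-98,43,0],[-100,63,0],[-98,83,0],[-89,101,0],[-76,116,0]], dr=[[0,0,0],[0,0,0],[0,0,0],[0,0,0],[0,0,0],[0,0,0],[0,0,0],[0,0,0],[0,0,0],[0,0,0]])

```text
clock: 9.65
position: [548.9, -151.8, 303.9]
ee_rot: [1.0, -0.0, 0.002, -0.0]
contact_force: [3.9, 4.9, 5.1]
gripper_width: 28.4
grasp_force: 61.3
```

Run:
```python
from plan import *
force();look('scene','side',fn='run1')
for w in(.29,.30):next([w]*10,{'p':[540.1+97-74+61-76,-141.6+100-118+125-116],'a':16.579})
```

```text
t 9.65 ang -2.257 r 70.7 Frad -6.3 Ftan -0.1 Fz 5.1
9.65 scene 0.444 88.7 (0.434, 17.4) (-2.726, 22.2)
9.7 side 0.575 97.2 (0.0, 0.0) (-2.566, 54.1)
a 19.479 [[18, 11, 0], [37, 16, 0], [57, 15, 0], [77, 9, 0], [93, -2, 0], [106, -18, 0], [113, -37, 0], [115, -57, 0], [112, -77, 0], [102, -95, 0]]
a 19.579 [[18, 11, 0], [39, 16, 0], [59, 15, 0], [79, 8, 0], [96, -5, 0], [108, -22, 0], [114, -42, 0], [115, -63, 0], [109, -83, 0], [98, -100, 0]]
```

move_arm(fingers=[20,20,20,20,20,20,20,20,20,20], travel=[[18,11,0],[39,16,0],[59,15,0],[79,8,0],[96,-5,0],[108,-22,0],[114,-42,0],[115,-63,0],[109,-83,0],[98,-100,0]], dr=[[0,0,0],[0,0,0],[0,0,0],[0,0,0],[0,0,0],[0,0,0],[0,0,0],[0,0,0],[0,0,0],[0,0,0]])

```text
clock: 10.75
position: [646.5, -50.6, 303.9]
ee_rot: [1.0, 0.0, 0.0, 0.001]
contact_force: [-3.3, -3.8, 8.5]
gripper_width: 28.4
grasp_force: 61.7
```

Run:
```python
from plan import *
force();look('scene')
next([.305]*10)
```

```text
t 10.75 ang 0.721 r 70.4 Frad -5.0 Ftan -0.6 Fz 8.5
10.75 scene 2.635 107.4 (2.582, 8.8) (-0.518, 55.8)
a 22.629 [[-17, -14, 0], [-36, -22, 0], [-58, -23, 0], [-78, -19, 0], [-97, -8, 0], [-111, 8, 0], [-120, 27, 0], [-122, 48, 0], [-119, 69, 0], [-109, 88, 0]]
```

move_arm(fingers=[20,20,20,20,20,20,20,20,20,20], travel=[[-17,-14,0],[-36,-22,0],[-58,-23,0],[-78,-19,0],[-97,-8,0],[-111,8,0],[-120,27,0],[-122,48,0],[-119,69,0],[-109,88,0]], dr=[[0,0,0],[0,0,0],[0,0,0],[0,0,0],[0,0,0],[0,0,0],[0,0,0],[0,0,0],[0,0,0],[0,0,0]])

```text
clock: 11.8
position: [537.5, -139.7, 303.9]
ee_rot: [1.0, 0.0, 0.002, -0.0]
contact_force: [4.2, 3.7, 4.4]
gripper_width: 28.6
grasp_force: 61.1
```

```bash
cat >> data.py <<'E'
S+=[.29]*10+[None]*2+[.3]*10+[None]+[.305]*10+[None];M+=[(9.65,13.010-1.379),(10.75,15.201-1.379)]
E
python3 - <<'E'
from plan import *
force();look('scene')
next([.305]*10)
from sim import *; from data import *
p,r=fit(S,M);print(p,r)
t,th,v=run(*p,S);print([(round(x,2),round(float(np.interp(x,t,v)),2)) for x in np.arange(4.5,12,.5)])
E
```

```text
t 11.80 ang -2.492 r 70.4 Frad -5.6 Ftan -0.4 Fz 4.4
11.8 scene -1.514 102.2 (-1.406, 30.2) (1.594, 51.9)
a 25.679 [[15, 15, 0], [34, 25, 0], [55, 28, 0], [76, 26, 0], [96, 17, 0], [111, 2, 0], [122, -16, 0], [126, -37, 0], [124, -58, 0], [116, -78, 0]]
[0.04422128 0.02939898] [ 0.         -0.05987734 -0.04246539  0.00279452  0.04963018 -0.00688084
  0.01954292 -0.02620913 -0.00292575 -0.00040068]
[(np.float64(4.5), 1.3), (np.float64(5.0), 1.77), (np.float64(5.5), 2.01), (np.float64(6.0), 2.13), (np.float64(6.5), 2.27), (np.float64(7.0), 2.25), (np.float64(7.5), 2.34), (np.float64(8.0), 2.23), (np.float64(8.5), 2.26), (np.float64(9.0), 2.11), (np.float64(9.5), 2.09), (np.float64(10.0), 1.89), (np.float64(10.5), 1.99), (np.float64(11.0), 1.95), (np.float64(11.5), 2.05)]
```

move_arm(fingers=[20,20,20,20,20,20,20,20,20,20], travel=[[15,15,0],[34,25,0],[55,28,0],[76,26,0],[96,17,0],[111,2,0],[122,-16,0],[126,-37,0],[124,-58,0],[116,-78,0]], dr=[[0,0,0],[0,0,0],[0,0,0],[0,0,0],[0,0,0],[0,0,0],[0,0,0],[0,0,0],[0,0,0],[0,0,0]])

```text
clock: 12.85
position: [653.8, -60.5, 303.8]
ee_rot: [1.0, 0.0, 0.0, 0.001]
contact_force: [-5.0, -3.0, 9.7]
gripper_width: 28.5
grasp_force: 61.7
```

Run:
```python
from plan import *
force();look('scene')
next([.308]*10)
```

```text
t 12.85 ang 0.546 r 70.5 Frad -5.8 Ftan 0.0 Fz 9.7
12.85 scene 0.633 105.9 (0.576, 18.4) (-2.46, 48.2)
a 28.759 [[-14, -16, 0], [-32, -28, 0], [-52, -33, 0], [-74, -32, 0], [-94, -24, 0], [-111, -11, 0], [-123, 7, 0], [-129, 27, 0], [-128, 49, 0], [-121, 69, 0]]
```

move_arm(fingers=[20,20,20,20,20,20,20,20,20,20], travel=[[-14,-16,0],[-32,-28,0],[-52,-33,0],[-74,-32,0],[-94,-24,0],[-111,-11,0],[-123,7,0],[-129,27,0],[-128,49,0],[-121,69,0]], dr=[[0,0,0],[0,0,0],[0,0,0],[0,0,0],[0,0,0],[0,0,0],[0,0,0],[0,0,0],[0,0,0],[0,0,0]])

```text
clock: 13.9
position: [532.2, -130.8, 303.9]
ee_rot: [1.0, 0.0, 0.001, -0.0]
contact_force: [3.9, 3.4, 4.3]
gripper_width: 28.6
grasp_force: 61.3
```

Run:
```python
from plan import *
force();look('scene')
next([.308]*10)
```

```text
t 13.90 ang -2.639 r 70.1 Frad -5.0 Ftan -1.1 Fz 4.3
13.9 scene 2.814 115.2 (2.798, 26.4) (-0.328, 55.7)
a 31.839 [[12, 17, 0], [30, 30, 0], [50, 37, 0], [72, 37, 0], [92, 30, 0], [110, 18, 0], [123, 1, 0], [130, -19, 0], [131, -41, 0], [125, -61, 0]]
```

move_arm(fingers=[20,20,20,20,20,20,20,20,20,20], travel=[[12,17,0],[30,30,0],[50,37,0],[72,37,0],[92,30,0],[110,18,0],[123,1,0],[130,-19,0],[131,-41,0],[125,-61,0]], dr=[[0,0,0],[0,0,0],[0,0,0],[0,0,0],[0,0,0],[0,0,0],[0,0,0],[0,0,0],[0,0,0],[0,0,0]])

```text
clock: 14.95
position: [658.0, -68.6, 303.8]
ee_rot: [1.0, 0.0, 0.001, 0.0]
contact_force: [-3.0, -2.0, 9.1]
gripper_width: 28.4
grasp_force: 61.8
```

Run:
```python
from plan import *
force();look('scene')
next([.308]*10)
```

```text
t 14.95 ang 0.417 r 70.4 Frad -3.6 Ftan -0.6 Fz 9.1
14.95 scene -1.256 68.8 (-1.162, 26.2) (1.862, 51.4)
a 34.919 [[-11, -18, 0], [-28, -32, 0], [-48, -40, 0], [-69, -41, 0], [-90, -36, 0], [-109, -25, 0], [-123, -9, 0], [-131, 11, 0], [-133, 32, 0], [-129, 53, 0]]
```

move_arm(fingers=[20,20,20,20,20,20,20,20,20,20], travel=[[-11,-18,0],[-28,-32,0],[-48,-40,0],[-69,-41,0],[-90,-36,0],[-109,-25,0],[-123,-9,0],[-131,11,0],[-133,32,0],[-129,53,0]], dr=[[0,0,0],[0,0,0],[0,0,0],[0,0,0],[0,0,0],[0,0,0],[0,0,0],[0,0,0],[0,0,0],[0,0,0]])

```text
clock: 16.0
position: [528.3, -122.7, 303.9]
ee_rot: [1.0, 0.0, 0.002, -0.0]
contact_force: [5.1, 2.2, 4.0]
gripper_width: 28.5
grasp_force: 61.2
```

```bash
cat >> data.py <<'E'
S+=[.305]*10+[None]+[.308]*10+[None]+[.308]*10+[None]+[.308]*10+[None]
import math
P2=2*math.pi
M+=[(11.8,5*P2/2-5*P2/2+ -1.514+3*P2-1.379),(12.85,.633+3*P2-1.379),(13.9,2.814+3*P2-1.379),(14.95,-1.256+4*P2-1.379)]
E
python3 - <<'E'
from plan import *
force();look('scene')
from sim import *; from data import *
print(M)
p,r=fit(S,M);print(p,r.round(3))
t,th,v=run(*p,S);print([(round(x,2),round(float(np.interp(x,t,v)),2)) for x in np.arange(4.5,16,.5)])
E
```

```text
t 16.00 ang -2.767 r 70.2 Frad -5.6 Ftan -0.2 Fz 4.0
16.0 scene 0.944 107.4 (0.896, 19.9) (-2.161, 54.5)
[(3.35, 0), (4.35, 0.7080000000000002), (5.45, 2.535), (6.5, 4.707000000000001), (7.55, 7.0280000000000005), (8.6, 9.441), (9.65, 11.631), (10.75, 13.822000000000001), (11.8, 15.95655592153876), (12.85, 18.103555921538756), (13.9, 20.284555921538757), (14.95, 22.497741228718343)]
[0.04502178 0.02894095] [ 0.    -0.065 -0.054 -0.009  0.044 -0.003  0.035  0.004 -0.012 -0.001
  0.    -0.013 -0.002 -0.001]
[(np.float64(4.5), 1.3), (np.float64(5.0), 1.76), (np.float64(5.5), 2.0), (np.float64(6.0), 2.13), (np.float64(6.5), 2.27), (np.float64(7.0), 2.26), (np.float64(7.5), 2.35), (np.float64(8.0), 2.24), (np.float64(8.5), 2.27), (np.float64(9.0), 2.12), (np.float64(9.5), 2.1), (np.float64(10.0), 1.91), (np.float64(10.5), 2.0), (np.float64(11.0), 1.96), (np.float64(11.5), 2.06), (np.float64(12.0), 2.0), (np.float64(12.5), 2.08), (np.float64(13.0), 2.01), (np.float64(13.5), 2.1), (np.float64(14.0), 2.02), (np.float64(14.5), 2.1), (np.float64(15.0), 2.11), (np.float64(15.5), 2.1)]
```

```bash
cat >> data.py <<'E'
M+=[(16.0,.944+4*P2-1.379)]
S+=[.308]*0
E
cat > st2.py <<'E'
from sim import *
def pred(J,f,segs,v,t,th): 
    # continuing from th,v with crank previously moving (first seg lag ignored)
    return run(J,f,segs,v=v,th=th,t=t,lag=.0)
E
python3 - <<'E'
from st2 import *
for f in(.0285,):
  for w in ([.25]*10,[.22]*10,[.2]*10):
    for w2 in([.14]*10,[.12]*10):
      t,th,v=pred(.045,f,[None]+w+[None]+w2+[None]+[.12]*10+[None]*40,2.1,16.0,.944)
      print(w[0],w2[0],[(round(x,2),round(float(np.interp(x,t,th)),2),round(float(np.interp(x,t,v)),2)) for x in (17.05,18.1,19.15,20,20.5)])
from plan import next
next([.27,.24]+[.22]*8,{'p':[528.1,-122.6],'a':34.919})
E
cat st.json
```

```text
0.25 0.14 [(17.05, 2.92, 1.81), (18.1, 4.34, 1.06), (19.15, 5.19, 0.67), (20, 5.42, 0.0), (20.5, 5.42, 0.0)]
0.25 0.12 [(17.05, 2.92, 1.81), (18.1, 4.27, 0.95), (19.15, 5.05, 0.62), (20, 5.25, 0.0), (20.5, 5.25, 0.0)]
0.22 0.14 [(17.05, 2.82, 1.63), (18.1, 4.13, 1.0), (19.15, 4.94, 0.64), (20, 5.14, 0.0), (20.5, 5.14, 0.0)]
0.22 0.12 [(17.05, 2.82, 1.63), (18.1, 4.06, 0.88), (19.15, 4.79, 0.6), (20, 4.98, 0.0), (20.5, 4.98, 0.0)]
0.2 0.14 [(17.05, 2.76, 1.52), (18.1, 3.98, 0.95), (19.15, 4.76, 0.63), (20, 4.96, 0.0), (20.5, 4.96, 0.0)]
0.2 0.12 [(17.05, 2.76, 1.52), (18.1, 3.92, 0.84), (19.15, 4.62, 0.58), (20, 4.8, 0.0), (20.5, 4.8, 0.0)]
a 37.189 [[9, 16, 0], [20, 28, 0], [33, 37, 0], [48, 42, 0], [63, 44, 0], [78, 43, 0], [93, 39, 0], [106, 31, 0], [118, 21, 0], [127, 9, 0]]
{"p": [655.1, -131.6], "a": 37.18899999999999}
```

move_arm(fingers=[20,20,20,20,20,20,20,20,20,20], travel=[[9,17,0],[20,29,0],[33,38,0],[48,43,0],[63,45,0],[78,44,0],[93,40,0],[106,32,0],[118,22,0],[127,10,0]], dr=[[0,0,0],[0,0,0],[0,0,0],[0,0,0],[0,0,0],[0,0,0],[0,0,0],[0,0,0],[0,0,0],[0,0,0]])

```text
clock: 17.05
position: [655.7, -132.0, 303.8]
ee_rot: [1.0, -0.0, -0.0, 0.0]
contact_force: [-3.6, 1.9, 10.1]
gripper_width: 28.3
grasp_force: 61.8
```

Run:
```python
from plan import *
force();look('scene')
from st2 import *
th0,v0=2.85,1.66
for w2 in(.18,.16,.14):
  for w3 in(.14,.12):
    t,th,v=pred(.045,.0285,[None]+[w2]*10+[None]+[w3]*10+[None]+[.12]*10+[None]*40,v0,17.05,th0)
    print(w2,w3,[(round(x,2),round(float(np.interp(x,t,th)),2),round(float(np.interp(x,t,v)),2)) for x in (18.1,19.15,20.2,21,21.5)])
```

```text
t 17.05 ang -0.512 r 71.3 Frad -4.1 Ftan -0.1 Fz 10.1
17.05 scene 2.918 117.6 (2.91, 26.4) (-0.23, 55.5)
0.18 0.14 [(18.1, 4.3, 1.24), (19.15, 5.34, 0.85), (20.2, 6.05, 0.59), (21, 6.23, 0.0), (21.5, 6.23, 0.0)]
0.18 0.12 [(18.1, 4.3, 1.24), (19.15, 5.27, 0.73), (20.2, 5.9, 0.54), (21, 6.06, 0.0), (21.5, 6.06, 0.0)]
0.16 0.14 [(18.1, 4.23, 1.12), (19.15, 5.19, 0.81), (20.2, 5.88, 0.57), (21, 6.05, 0.0), (21.5, 6.05, 0.0)]
0.16 0.12 [(18.1, 4.23, 1.12), (19.15, 5.13, 0.69), (20.2, 5.73, 0.53), (21, 5.88, 0.0), (21.5, 5.88, 0.0)]
0.14 0.14 [(18.1, 4.17, 1.01), (19.15, 5.05, 0.76), (20.2, 5.7, 0.56), (21, 5.87, 0.0), (21.5, 5.87, 0.0)]
0.14 0.12 [(18.1, 4.17, 1.01), (19.15, 4.98, 0.65), (20.2, 5.56, 0.51), (21, 5.7, 0.0), (21.5, 5.7, 0.0)]
```

Run:
```python
from plan import *
next([.2,.19]+[.18]*8)
```

```text
a 39.019 [[5, -13, 0], [8, -26, 0], [8, -39, 0], [6, -51, 0], [2, -63, 0], [-4, -74, 0], [-12, -84, 0], [-21, -92, 0], [-32, -98, 0], [-44, -102, 0]]
```

move_arm(fingers=[20,20,20,20,20,20,20,20,20,20], travel=[[5,-13,0],[8,-26,0],[8,-39,0],[6,-51,0],[2,-63,0],[-4,-74,0],[-12,-84,0],[-21,-92,0],[-32,-98,0],[-44,-102,0]], dr=[[0,0,0],[0,0,0],[0,0,0],[0,0,0],[0,0,0],[0,0,0],[0,0,0],[0,0,0],[0,0,0],[0,0,0]])

```text
clock: 18.1
position: [611.4, -29.9, 303.8]
ee_rot: [1.0, 0.0, 0.001, 0.0]
contact_force: [-0.0, -1.3, 7.0]
gripper_width: 28.6
grasp_force: 61.6
```

Run:
```python
from plan import *
force();look('scene')
next([.155]*2+[.14]*8)
from st2 import *
th0,v0=4.4,1.3
for w2 in(.16,.14,.12):
  for w3 in(.14,.12,.1):
    t,th,v=pred(.045,.0285,[None]+[w2]*10+[None]+[w3]*10+[None]*40,v0,18.1,th0)
    print(w2,w3,[(round(x,2),round(float(np.interp(x,t,th)),2),round(float(np.interp(x,t,v)),2)) for x in (19.15,20.2,21,21.5)])
```

```text
t 18.10 ang 1.312 r 69.5 Frad -1.2 Ftan -0.3 Fz 7.0
18.1 scene -1.802 76.9 (-1.714, 33.2) (1.273, 53.2)
a 40.449 [[-11, -2, 0], [-22, -2, 0], [-31, -1, 0], [-41, 1, 0], [-50, 5, 0], [-58, 10, 0], [-66, 17, 0], [-72, 24, 0], [-78, 32, 0], [-82, 41, 0]]
0.16 0.14 [(19.15, 5.54, 0.99), (20.2, 6.41, 0.76), (21, 6.68, 0.0), (21.5, 6.68, 0.0)]
0.16 0.12 [(19.15, 5.54, 0.99), (20.2, 6.35, 0.64), (21, 6.55, 0.0), (21.5, 6.55, 0.0)]
0.16 0.1 [(19.15, 5.54, 0.99), (20.2, 6.28, 0.52), (21, 6.43, 0.0), (21.5, 6.43, 0.0)]
0.14 0.14 [(19.15, 5.48, 0.87), (20.2, 6.27, 0.71), (21, 6.51, 0.0), (21.5, 6.51, 0.0)]
0.14 0.12 [(19.15, 5.48, 0.87), (20.2, 6.2, 0.6), (21, 6.39, 0.0), (21.5, 6.39, 0.0)]
0.14 0.1 [(19.15, 5.48, 0.87), (20.2, 6.14, 0.48), (21, 6.26, 0.0), (21.5, 6.26, 0.0)]
0.12 0.14 [(19.15, 5.41, 0.76), (20.2, 6.12, 0.67), (21, 6.35, 0.0), (21.5, 6.35, 0.0)]
0.12 0.12 [(19.15, 5.41, 0.76), (20.2, 6.06, 0.55), (21, 6.22, 0.0), (21.5, 6.22, 0.0)]
0.12 0.1 [(19.15, 5.41, 0.76), (20.2, 5.99, 0.44), (21, 6.1, 0.0), (21.5, 6.1, 0.0)]
```

move_arm(fingers=[20,20,20,20,20,20,20,20,20,20], travel=[[-11,-2,0],[-22,-2,0],[-31,-1,0],[-41,1,0],[-50,5,0],[-58,10,0],[-66,17,0],[-72,24,0],[-78,32,0],[-82,41,0]], dr=[[0,0,0],[0,0,0],[0,0,0],[0,0,0],[0,0,0],[0,0,0],[0,0,0],[0,0,0],[0,0,0],[0,0,0]])

```text
clock: 19.15
position: [529.4, -71.3, 303.8]
ee_rot: [1.0, 0.0, 0.001, 0.0]
contact_force: [-0.3, 0.6, 7.9]
gripper_width: 28.8
grasp_force: 61.7
```

```bash
cat >> data.py <<'E'
S+=[.27,.24]+[.22]*8+[None]+[.2,.19]+[.18]*8+[None]+[.155]*2+[.14]*8+[None]
M+=[(17.05,2.918+4*P2-1.379),(18.1,-1.802+5*P2-1.379)]
E
python3 - <<'E'
from plan import *
force();look('scene','side')
from sim import *; from data import *
p,r=fit(S,M);print(p,r.round(3))
t,th,v=run(*p,S);print(th[-1]+1.379-4*P2,v[-1])
E
```

```text
t 19.15 ang 2.760 r 69.2 Frad 0.5 Ftan -0.5 Fz 7.9
19.15 scene -0.7 98.8 (-0.661, 21.2) (2.429, 51.7)
19.2 side -0.698 90.9 (-0.783, 23.8) (2.525, 55.0)
[0.04546804 0.02878253] [ 0.    -0.069 -0.064 -0.02   0.033 -0.011  0.032  0.006 -0.005  0.009
  0.014  0.004  0.014  0.015 -0.05  -0.002 -0.001]
5.5529971743599305 0.8410590245810885
```

Run:
```python
from plan import next
from st2 import *
for w2 in(.13,.12,.11,.1):
  for n in(10,14,18):
    t,th,v=pred(.0455,.028,[None]*2+[w2]*10+[None]+[w2]*(n-10)+[None]*40,.87,19.15,5.583)
    print(w2,n,[(round(x,2),round(float(np.interp(x,t,th)),2),round(float(np.interp(x,t,v)),2)) for x in (20.25,20.9,22)])
next([.12]*10)
```

```text
0.13 10 [(20.25, 6.34, 0.63), (20.9, 6.54, 0.05), (22, 6.55, 0.0)]
0.13 14 [(20.25, 6.34, 0.63), (20.9, 6.69, 0.37), (22, 6.78, 0.0)]
0.13 18 [(20.25, 6.34, 0.63), (20.9, 6.71, 0.57), (22, 7.01, 0.0)]
0.12 10 [(20.25, 6.31, 0.58), (20.9, 6.48, 0.02), (22, 6.48, 0.0)]
0.12 14 [(20.25, 6.31, 0.58), (20.9, 6.62, 0.31), (22, 6.68, 0.0)]
0.12 18 [(20.25, 6.31, 0.58), (20.9, 6.64, 0.5), (22, 6.88, 0.0)]
0.11 10 [(20.25, 6.27, 0.52), (20.9, 6.42, 0.0), (22, 6.42, 0.0)]
0.11 14 [(20.25, 6.27, 0.52), (20.9, 6.55, 0.25), (22, 6.59, 0.0)]
0.11 18 [(20.25, 6.27, 0.52), (20.9, 6.57, 0.43), (22, 6.76, 0.0)]
0.1 10 [(20.25, 6.24, 0.46), (20.9, 6.36, 0.0), (22, 6.36, 0.0)]
0.1 14 [(20.25, 6.24, 0.46), (20.9, 6.48, 0.2), (22, 6.5, 0.0)]
0.1 18 [(20.25, 6.24, 0.46), (20.9, 6.49, 0.36), (22, 6.64, 0.0)]
a 41.649 [[-3, 8, 0], [-5, 16, 0], [-5, 24, 0], [-5, 33, 0], [-4, 41, 0], [-2, 49, 0], [1, 57, 0], [6, 64, 0], [10, 71, 0], [16, 77, 0]]
```

move_arm(fingers=[20,20,20,20,20,20,20,20,20,20], travel=[[-3,8,0],[-5,16,0],[-5,24,0],[-5,33,0],[-4,41,0],[-2,49,0],[1,57,0],[6,64,0],[10,71,0],[16,77,0]], dr=[[0,0,0],[0,0,0],[0,0,0],[0,0,0],[0,0,0],[0,0,0],[0,0,0],[0,0,0],[0,0,0],[0,0,0]])

```text
clock: 20.25
position: [545.8, -148.5, 303.8]
ee_rot: [1.0, -0.0, 0.001, 0.0]
contact_force: [-0.3, -0.2, 6.5]
gripper_width: 28.2
grasp_force: 61.7
```

Run:
```python
from plan import *
force();look('scene')
from st2 import *
for th0 in(6.26,6.31,6.36):
  for n in(5,6,7,8):
    t,th,v=pred(.0455,.028,[None]+[.12]*n+[None]*40,.56,20.25,th0)
    print(th0,n,th[-1].round(2))
next([.12]*7)
```

```text
t 20.25 ang -2.320 r 70.2 Frad 0.3 Ftan -0.1 Fz 6.5
20.25 scene 0.045 107.9 (0.034, 15.1) (-3.079, 51.4)
6.26 5 6.67
6.26 6 6.72
6.26 7 6.77
6.26 8 6.82
6.31 5 6.72
6.31 6 6.77
6.31 7 6.82
6.31 8 6.87
6.36 5 6.77
6.36 6 6.82
6.36 7 6.87
6.36 8 6.92
a 42.489 [[7, 6, 0], [14, 10, 0], [21, 14, 0], [29, 17, 0], [37, 19, 0], [46, 19, 0], [54, 19, 0]]
```

move_arm(fingers=[20,20,20,20,20,20,20,20,20,20], travel=[[7,6,0],[14,10,0],[21,14,0],[29,17,0],[37,19,0],[46,19,0],[54,19,0],[54,19,0],[54,19,0],[54,19,0]], dr=[[0,0,0],[0,0,0],[0,0,0],[0,0,0],[0,0,0],[0,0,0],[0,0,0],[0,0,0],[0,0,0],[0,0,0]])

```text
clock: 21.3
position: [599.7, -167.5, 303.9]
ee_rot: [1.0, 0.0, 0.001, 0.0]
contact_force: [-1.0, -1.4, 6.9]
gripper_width: 28.5
grasp_force: 61.6
```

move_arm(fingers=[20,20,20,20,20,20], travel=[[0,0,0],[0,0,0],[0,0,0],[0,0,0],[0,0,0],[0,0,0]], dr=[[0,0,0],[0,0,0],[0,0,0],[0,0,0],[0,0,0],[0,0,0]])

```text
clock: 21.9
position: [599.6, -167.5, 303.9]
ee_rot: [1.0, 0.0, 0.001, 0.0]
contact_force: [0.2, -0.8, 6.6]
gripper_width: 28.6
grasp_force: 61.6
```

Run:
```python
from plan import *
force();look('scene','side',fn='stop1');look('scene')
a=cv2.imread('pics/stop1_scene.png')[205:305,220:340];b=cv2.imread('pics/stop1_side.png')[165:265,260:380]
cv2.imwrite('pics/c.png',np.hstack([cv2.resize(x,(400,400*x.shape[0]//x.shape[1]),interpolation=cv2.INTER_CUBIC) for x in(a,b)]))
```

```text
t 21.90 ang -1.486 r 70.7 Frad 0.8 Ftan 0.1 Fz 6.6
21.9 scene 0.545 103.4 (0.529, 18.4) (-2.621, 31.4)
21.95 side 0.577 99.5 (0.649, 2.4) (-2.566, 54.1)
22.0 scene 0.545 103.7 (0.529, 18.4) (-2.619, 31.6)
```

View pics/c.png

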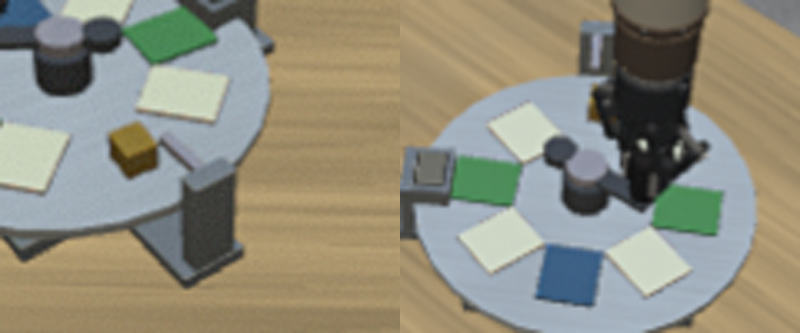

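Run:
```python
from h import *
im=cv2.imread('pics/stop1_scene.png')[222:272,240:300]
cv2.imwrite('pics/d.png',cv2.resize(im,None,fx=12,fy=12,interpolation=cv2.INTER_CUBIC))
```

```text
(no output)
```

View pics/d.png

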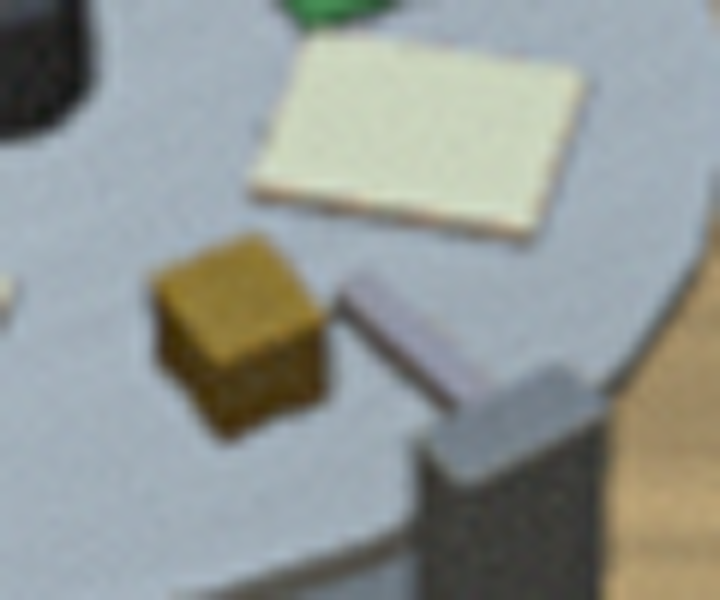

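The crop shows the lug's top face with corners (153,278), (258,235), (325,318) and (220,365). The pointer blade runs from its tip at (355,281) to the post at (475,395), so the lug is a few degrees short of it.

Run:
```python
from h import *
D=lambda u,v:(u/12+240-.46,v/12+222-.46)
c=np.array([594,-96.9])
L=[onz('scene',D(*p),85)[:2] for p in[(153,278),(258,235),(325,318),(220,365)]]
m=np.mean(L,0);q=m-c;print('lug',m,np.hypot(*q),np.arctan2(q[1],q[0]),'edge dir',[np.arctan2(*(L[i]-L[j])[::-1]) for i,j in((3,0),(2,1))],[np.arctan2(*(L[i]-L[j])[::-1])-np.pi/2 for i,j in((1,0),(2,3))])
for z in(102,104,106):
    t=onz('scene',D(355,281),z)[:2];e=onz('scene',D(475,395),z)[:2];q=t-c;print(z,t,np.hypot(*q),np.arctan2(q[1],q[0]),'dir',np.arctan2(*(e-t)[::-1]))
```

```text
lug [700.42877668 -30.88763289] 125.23864066774884 0.5551757368833464 edge dir [np.float64(0.5456676090675783), np.float64(0.546642510073747)] [np.float64(0.5810249660224507), np.float64(0.6094162603111544)]
102 [712.45374611  -4.27046723] 150.3712748804376 0.6636617671991644 dir 0.6563491195154733
104 [714.61936232  -4.15937056] 152.15076377208155 0.6554690384108829 dir 0.6563491195154709
106 [716.78497853  -4.04827388] 153.94022864650685 0.6474662541364837 dir 0.6563491195154734
```

Run:
```python
from st2 import *
from plan import next
for st in([.2]*2,[.2]*3,[.15]*4,[.16]*4,[.17]*4,[.18]*4,[.2]*4):
    print(st,[run(.0455,f,[None]+st+[None]*30,t=0)[1][-1].round(3) for f in(.026,.028,.03)])
next([.17]*4)
```

```text
[0.2, 0.2] [np.float64(0.055), np.float64(0.05), np.float64(0.046)]
[0.2, 0.2, 0.2] [np.float64(0.112), np.float64(0.103), np.float64(0.094)]
[0.15, 0.15, 0.15, 0.15] [np.float64(0.096), np.float64(0.086), np.float64(0.077)]
[0.16, 0.16, 0.16, 0.16] [np.float64(0.112), np.float64(0.101), np.float64(0.091)]
[0.17, 0.17, 0.17, 0.17] [np.float64(0.128), np.float64(0.116), np.float64(0.106)]
[0.18, 0.18, 0.18, 0.18] [np.float64(0.145), np.float64(0.133), np.float64(0.121)]
[0.2, 0.2, 0.2, 0.2] [np.float64(0.181), np.float64(0.167), np.float64(0.154)]
a 43.169 [[12, -2, 0], [23, -6, 0], [33, -11, 0], [43, -19, 0]]
```

move_arm(fingers=[20,20,20,20,20,20,20,20,20,20], travel=[[14,-3,0],[27,-8,0],[38,-15,0],[38,-15,0],[38,-15,0],[38,-15,0],[38,-15,0],[38,-15,0],[38,-15,0],[38,-15,0]], dr=[[0,0,0],[0,0,0],[0,0,0],[0,0,0],[0,0,0],[0,0,0],[0,0,0],[0,0,0],[0,0,0],[0,0,0]])

```text
clock: 23.05
position: [637.7, -152.5, 303.9]
ee_rot: [1.0, -0.0, 0.001, 0.0]
contact_force: [0.7, -1.3, 6.3]
gripper_width: 28.6
grasp_force: 61.7
```

Run:
```python
from plan import *
force();look('scene','side',fn='stop2')
im=cv2.imread('pics/stop2_scene.png')[222:272,240:300]
cv2.imwrite('pics/e.png',cv2.resize(im,None,fx=12,fy=12,interpolation=cv2.INTER_CUBIC))
```

```text
t 23.05 ang -0.898 r 70.8 Frad 1.4 Ftan -0.3 Fz 6.3
23.05 scene 0.641 78.9 (0.612, 17.6) (-2.635, 5.2)
23.1 side 0.675 116.6 (0.676, 19.1) (-2.47, 53.7)
```

View pics/e.png

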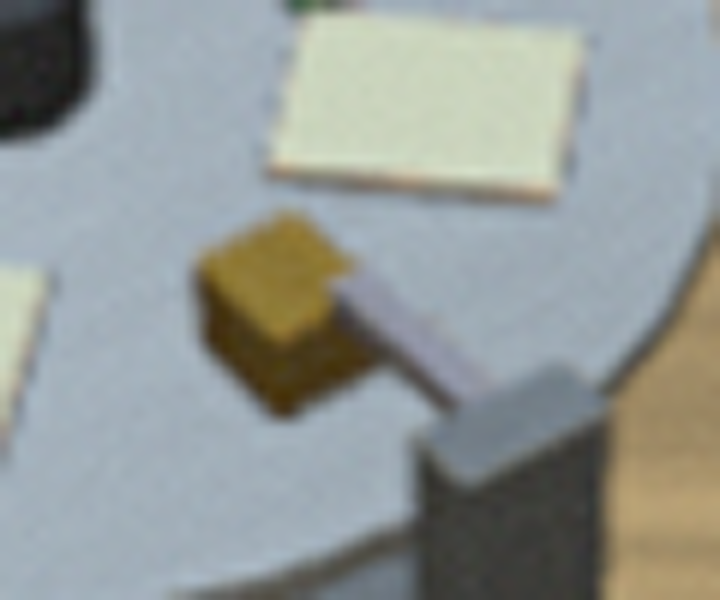

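move_arm(fingers=[60,85,85,85,85,85,85,85,85,85], travel=[[0,0,0],[0,0,0],[0,0,0],[0,0,0],[0,0,-5],[0,0,-22],[0,0,-45],[0,0,-70],[0,0,-92],[0,0,-105]], dr=[[0,0,0],[0,0,0],[0,0,0],[0,0,0],[0,0,0],[0,0,0],[0,0,0],[0,0,0],[0,0,0],[0,0,0]])

```text
clock: 24.15
position: [637.3, -151.5, 410.4]
ee_rot: [1.0, 0.0, 0.002, 0.0]
contact_force: [0.8, 0.6, 0.2]
gripper_width: 85.0
grasp_force: 0.0
```

move_arm(fingers=[85,85,85,85,85,85,85,85], travel=[[5,-10,0],[17,-32,0],[30,-59,0],[43,-85,0],[55,-108,0],[62,-122,0],[65,-127,0],[65,-127,0]], dr=[[0,0,0],[0,0,0],[0,0,0],[0,0,0],[0,0,0],[0,0,0],[0,0,0],[0,0,0]])

```text
clock: 24.95
position: [702.4, -23.9, 406.7]
ee_rot: [1.0, 0.001, -0.001, 0.0]
contact_force: [-0.2, -0.3, -0.3]
gripper_width: 85.2
grasp_force: 0.0
```

Run:
```python
from plan import *
import pickle
cm=arm.camera_model('wrist');pickle.dump(cm,open('cm.pkl','wb'));save('wrist','w2.png')
force();look('scene','side')
print(proj('wrist',[693,-21,85],cm),proj('wrist',[712.5,-5,104],cm),proj('wrist',[594,-97,111],cm))
```

```text
t 25.00 ang 0.588 r 130.5 Frad 0.2 Ftan -0.5 Fz 0.3
25.0 scene 0.641 97.2 (0.613, 17.6) (-2.552, 26.1)
25.05 side 0.675 117.1 (0.676, 19.2) (-2.47, 53.6)
[267.78735275 207.63540066] [247.1839186  190.60498057] [355.19237197 325.37458003]
```

View pics/w2.png

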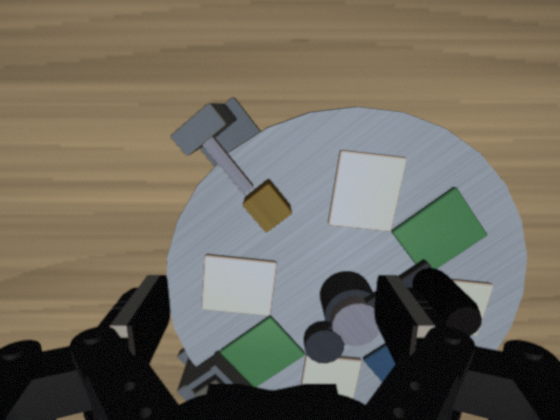

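The wrist view shows the lug top at about (268,205). The pointer blade runs from (209,142) to its tip at about (249,189), and the two are close to aligned. I'll measure it in one enlarged crop.

Run:
```python
import cv2
im=cv2.imread('pics/w2.png')[120:240,195:305]
cv2.imwrite('pics/f.png',cv2.resize(im,None,fx=5,fy=5,interpolation=cv2.INTER_CUBIC))
```

```text
(no output)
```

View pics/f.png

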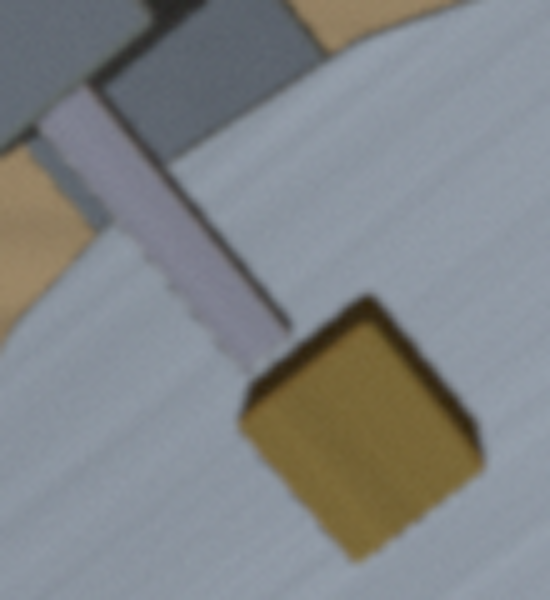

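Run:
```python
from h import *; import pickle
cm=pickle.load(open('cm.pkl','rb'))
D=lambda u,v:(u/5+195-.4,v/5+120-.4)
c=onz('wrist',(355,325),111,cm)[:2]; print('hub',c)
an=lambda d:np.arctan2(d[1],d[0])
o=lambda p,z:onz('wrist',D(*p),z,cm)[:2]
a,b,i,j=[o(p,85) for p in[(242,420),(370,322),(357,560),(484,465)]]
m=(a+b+i+j)/4
for z in(103,106):
    t=o((269,352),z);e=o((63,108),z)
    for C in(np.array([594,-96.9]),c): print(z,'ptr',t,np.hypot(*(t-C)),an(t-C),'dir',an(e-t),'lug',m,np.hypot(*(m-C)),an(m-C))
print('lug edges',an(a-i),an(b-j),an(a-b)-np.pi/2,an(i-j)-np.pi/2)
```

```text
hub [594.37788783 -96.80604444]
103 ptr [712.75311688  -5.90135288] 149.60968065334973 0.6538418509839452 dir 0.6775970132524353 lug [692.49269917 -20.56681175] 124.6096602110228 0.6593186087303129
103 ptr [712.75311688  -5.90135288] 149.25266429706488 0.6548821618090352 dir 0.6775970132524353 lug [692.49269917 -20.56681175] 124.25351828311615 0.660583945716112
106 ptr [713.46415186  -6.10452719] 150.0516626475807 0.6498848676862629 dir 0.6775970132524342 lug [692.49269917 -20.56681175] 124.6096602110228 0.6593186087303129
106 ptr [713.46415186  -6.10452719] 149.6940329928259 0.6509126636452265 dir 0.6775970132524342 lug [692.49269917 -20.56681175] 124.25351828311615 0.660583945716112
lug edges 0.6553073648672775 0.662125668934678 0.662642680803426 0.6704957550827304
```

```bash
python3 -c "
from bench import arm
print(arm.job_done())"
```

```text
the job is handed in; nothing more can be done
None
```

The job is handed in at about 25 s on the clock. By camera estimates the platter held roughly 19–20 turns a minute for over six seconds, peaking near 22. It now rests with the lug within about 0.5° of the pointer, the crank is released, and the arm is clear above it.

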